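Feel along the sanded back of a wooden toy whale

TASK

The back of the wooden toy whale has just been sanded: check it for splinters before painting. With the fingers closed and pointing down, run the fingertips gently along the top of its curved back edge, in light touch from the snout to the root of the tail, then lift clear. Do not shift or pick up the whale on its springy pad, and leave the horse, wheel, sanding block and file as they are.

Things in the scene. Friction and masses are not known exactly. Their poses are not given: they have to be found in the camera images.
- whale: Loose toy whale sawn from 20 mm pale wood (0.17 to 0.34 kg), flat on the pad, 238 mm long, 98 mm across, with a dark eye. Origin: centre of its underside; x to the snout, y across to its back, z up (top face 20 mm up). Its back is the long edge on the eye's side, towards which the forked tail turns up; mouth and fin are pencilled on the belly side. The tail ends 126 mm behind the origin.
- pad: Fixed sanding pad on the bench, 310 mm (x) by 200 mm (y) and 28 mm high: a black carrier sheet under a blue-grey foam layer. Origin: centre of its underside, z up. The foam is grippy and springy: under a fingertip that presses on the whale, pad top and whale stay put up to about 1.7 N (0.8 to 2.5 N), then sink level by about 1.4 mm per further newton, at most 12 mm (about 10 N, then hard), and rise again when let go.
- horse: Bystander: small flat wooden rocking horse standing on its runners beside the pad, 105 mm long, 18 mm thick, 97 mm tall, loose. Origin: centre of its underside, x along its length, z up.
- sanding_block: Bystander: cork sanding block lying on the bench, 105 x 60 x 34 mm, loose. Origin: centre of its underside, x along its length, z up.
- wheel: Bystander: round wooden toy wheel lying flat, 64 mm across, 18 mm thick, loose. Origin: centre of its underside, z up.
- file: Bystander: hand file lying on the bench beside the pad, 220 mm long along x, red handle 26 mm thick towards -x, loose. Origin: on the bench under its middle, z up.
- back0 (a point): Point 1 of 7 along the whale's curved back edge, on the top face 4 mm in from the sawn edge, at the height of the top face (about 48 mm above the bench); it moves with the whale. Start of the edge, just behind the snout. The points are about 32 mm apart; the edge curves smoothly between them.
- back1 (a point): Point 2 of 7 along the whale's curved back edge, on the top face 4 mm in from the sawn edge, at the height of the top face (about 48 mm above the bench); it moves with the whale. 
- back2 (a point): Point 3 of 7 along the whale's curved back edge, on the top face 4 mm in from the sawn edge, at the height of the top face (about 48 mm above the bench); it moves with the whale. 
- back3 (a point): Point 4 of 7 along the whale's curved back edge, on the top face 4 mm in from the sawn edge, at the height of the top face (about 48 mm above the bench); it moves with the whale. 
- back4 (a point): Point 5 of 7 along the whale's curved back edge, on the top face 4 mm in from the sawn edge, at the height of the top face (about 48 mm above the bench); it moves with the whale. 
- back5 (a point): Point 6 of 7 along the whale's curved back edge, on the top face 4 mm in from the sawn edge, at the height of the top face (about 48 mm above the bench); it moves with the whale. 
- back6 (a point): Point 7 of 7 along the whale's curved back edge, on the top face 4 mm in from the sawn edge, at the height of the top face (about 48 mm above the bench); it moves with the whale. End of the edge, where the back meets the tail. 

How it is judged:
By the outcome, as a careful person would: the job done as asked, in the order asked, and still so for the second after the job is handed in, with the robot touching nothing.
It also fails if it takes over 38 s, if anything falls off the work surface, if the arm or the gripper's body presses on something with over 40 N, if the wrist force passes 120 N, or if a joint passes its speed limit or range.

ROBOT

A 7-joint arm with a two-finger parallel gripper is mounted at the origin on the work surface. World frame = base frame: x ahead of the robot, y to its left, z up, the work surface at z = 0. Lengths are in m, angles in rad, forces in N, time in s.
With the tool pointing down it reaches from about 0.4 to 0.875 m from the base axis. Payload 19.3 kg.
Tool frame: the origin (TCP) lies at the very end of the fingers, on their centre line; the grasp point (between the pads) lies 19 mm behind it; z points along the fingers, x is the direction in which the jaws open and shut, and the axes are right-handed (so a half turn about z gives the same grasp; the last joint's range is limited). The gripper opens to 85 mm and grips with 20 to 120 N. Pads are 22 mm wide; open, the fingers measure 114 mm over their backs; the gripper's body (76 mm by 85 mm) begins 54 mm behind the grasp point. The pads swing forward as they close: fully open they stand 13 mm farther back than shut.
Start: joints at [1.046, 0.521, -0.036, 1.599, 0.021, 1.021, -0.113], TCP at [0.275, -0.561, 0.231] pointing down, gripper open.
Joint ranges: [-2.91, 2.91], [-0.3, 2.13], [-1.5, 1.42], [0.17, 2.43], [-1.26, 4.41], [0.16, 1.93], [-2.52, 2.52]. Speed limits (rad/s): [1.89, 1.89, 2.39, 2.39, 3.01, 3.01, 3.01].

INTERFACE

Orientations are given as [roll, pitch, yaw] about the fixed x, y, z axes, in that order (R = Rz(yaw) Ry(pitch) Rx(roll)).
In Python, from workcell import bot gives the robot as it stands.
- The arm moves only by the tool jog_arm, never from a script. Its argument "increments" is a list of rows, each an object of numbers: "wx", "wy", "wz": the turn, a rotation vector about the tool's x, y, z in degrees; "x", "y", "z": the shift along the tool's x, y, z in cm; "claw": the opening in per cent of the stroke, from 0 (shut) to 100 (fully open). A call has 1 to 10 rows; each row is the pose to reach, as a shift and turn from the pose measured when the call began, along the tool's axes at that moment; what a row does not reach only later rows make up. A row lasts 1/8 s, in which the tool goes at most 62.5 mm and 10.7 degrees, less where a joint would pass 70% of its speed; a pose out of reach is approached as far as the arm can. A call with a gripper value outside its range is refused whole. The fingers move at their own pace and stop on an object; "squeeze" is the grip in N (left out, the last holds). Time passes only in rows, so rows that repeat a pose let the fingers close. It gives the time, the measured TCP pose, the force and the opening at its end, in the units of the state.
- bot.observe(): the state, without advancing time (a new reading comes with each control period).
- bot.grab_frame(name): name is "scene" or "top" or "wrist"; returns a dict with "pixels" (400x640x3 uint8, red, green, blue), "fov_y" (degrees; the focal length in pixels is half the picture's height over the tangent of half this angle, whatever the lens; pixels are square), "cx", "cy" (the principal point, pixels), "k1" (the pictures are not rectified: a ray, as slopes to the right and down, at radius r is drawn at 1 + k1 r^2 times it, then the intrinsics apply), "origin" and "orientation" of the camera in the world. Camera axes: x right, y down, z forward; pixel columns grow to the right and rows downward; lengths in m; the calibration is good to about 2 mm. A picture is of the moment at which its call begins. There is no depth.
- bot.job_done(): hands the job in, once; it reports no verdict.
The state is a dict: "clock": time; "qpos": joint angles; "qd": joint speeds; "joint_efforts": joint torques, N m; "position": TCP position; "tool_rot": TCP orientation; "force": force on the tool from outside, world axes, zero at the start; "moment": the same for the moment, N m; "grip_width": finger opening in m.
Only numpy, scipy, OpenCV 4.12 (cv2) and the standard library are available. Lean on these libraries where they do the work, as an engineer would, in place of code of your own. Each camera call takes 0.05 s, during which the arm holds its last target.

## Working session

There is one attempt and no reset: what is moved stays moved. The work goes in short steps, Python scripts to look and compute and a tool call to move; the robot and the scene stay as the last step left them, time stands still between calls to the robot, and variables do not carry over. Pictures are saved under pics/ and viewed, and the job is handed in when it is done.

Besides the shell and the picture viewer there is one more tool, called in YAML: its name, and indented under it one key for each argument. jog_arm: Moves the arm, as the interface text tells. Its arguments: {"type":"object","properties":{"increments":{"type":"array","items":{"type":"object","properties":{"wx":{"type":"number"},"wy":{"type":"number"},"wz":{"type":"number"},"x":{"type":"number"},"y":{"type":"number"},"z":{"type":"number"},"claw":{"type":"number"}}}},"squeeze":{"type":"number"}},"required":["increments"]}

```bash
ls; mkdir -p pics
cat > h.py <<'E'
import numpy as np, cv2, pickle
from workcell import bot
def save(n,f):
    cv2.imwrite(f'pics/{f}.png',n['pixels'][:,:,::-1])
    pickle.dump(n,open(f'pics/{f}.pkl','wb'))
E
python3 - <<'E'
from h import *
for n in ("scene","top"):
    f=bot.grab_frame(n); save(f,n+"0"); print({k:v for k,v in f.items() if k!='pixels'})
print(bot.observe())
E
```

```text
pics
{'fov_y': 42.511280713820646, 'cx': 316.37526521284667, 'cy': 196.23230120619098, 'k1': 0.007564814069165171, 'origin': array([ 1.08288565, -0.07134731,  0.98830411]), 'orientation': array([-2.62146926, -0.01034447,  1.34623715])}
{'fov_y': 55.6703745127676, 'cx': 312.2930201893413, 'cy': 204.96910940439344, 'k1': -0.08425129605740685, 'origin': array([0.44100526, 0.05426786, 0.77663189]), 'orientation': array([-2.98208977, -0.02164462, -1.57531739])}
{'clock': 0.1, 'qpos': array([ 1.04576784,  0.52199135, -0.03631918,  1.59991717,  0.02117157,
        1.02108355, -0.11281331]), 'qd': array([ 0.00038628, -0.00171667,  0.0011398 , -0.00157929, -0.00040128,
       -0.00025569, -0.00041338]), 'joint_efforts': array([ 5.85119313e-03, -9.28491068e+01,  1.98504813e+00, -3.70537090e+01,
        1.81898352e-02,  5.31131212e-03, -9.36956667e-05]), 'position': array([ 0.27441655, -0.5612174 ,  0.23077246]), 'tool_rot': array([ 3.14154328e+00,  1.01455328e-03, -1.11601479e+00]), 'force': array([ 0.57130656, -0.28977104, -0.99072278]), 'moment': array([-0.01531434, -0.01572097, -0.04893163]), 'grip_width': 0.085521599413103}
```

View pics/scene0.png

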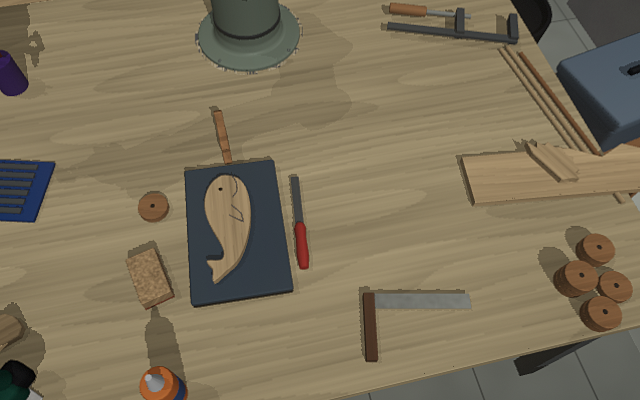

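View pics/top0.png

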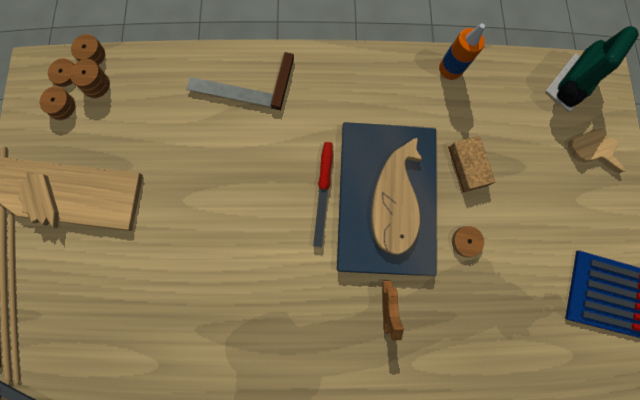

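```bash
cat >> h.py <<'E'
from scipy.spatial.transform import Rotation as Rn
def cam(f):
    fl=200/np.tan(np.radians(f['fov_y']/2)); return fl,Rn.from_euler('xyz',f['orientation']).as_matrix(),np.array(f['origin'])
def pix2w(f,uv,z):
    fl,R,o=cam(f); uv=np.atleast_2d(uv).astype(float)
    d=(uv-[f['cx'],f['cy']])/fl; s=d.copy()
    for _ in range(20): s=d/(1+f['k1']*(s**2).sum(1,keepdims=True))
    r=np.c_[s,np.ones(len(s))]@R.T
    return o+r*((z-o[2])/r[:,2])[:,None]
def w2pix(f,p):
    fl,R,o=cam(f); c=(np.atleast_2d(p)-o)@R; s=c[:,:2]/c[:,2:]
    return s*(1+f['k1']*(s**2).sum(1,keepdims=True))*fl+[f['cx'],f['cy']]
def load(n): return pickle.load(open(f'pics/{n}.pkl','rb'))
def crop(n,x0,y0,x1,y1,k,out):
    im=load(n)['pixels'][y0:y1,x0:x1,::-1]; cv2.imwrite(f'pics/{out}.png',cv2.resize(im,None,fx=k,fy=k,interpolation=cv2.INTER_CUBIC))
E
python3 - <<'E'
from h import *
crop('top0',330,115,450,280,3.6,'top0c'); crop('scene0',175,150,305,310,3.6,'scene0c')
f=load('top0');print(pix2w(f,[[343,123],[436,128],[436,273],[338,270]],.028))
print(pix2w(f,[[402,236],[421,153],[398,254]],.048))
f=load('scene0');print(pix2w(f,[[185,168],[274,158],[292,290],[193,303]],.028))
print(pix2w(f,[[221,188],[206,263],[232,175]],.048))
E
```

```text
[[ 0.73469581 -0.02740623  0.028     ]
 [ 0.72589323 -0.22476136  0.028     ]
 [ 0.42449453 -0.20724049  0.028     ]
 [ 0.43244627 -0.01221774  0.028     ]]
[[ 0.49690264 -0.13616828  0.048     ]
 [ 0.66447405 -0.18257464  0.048     ]
 [ 0.46218546 -0.12700833  0.048     ]]
[[ 0.41555634 -0.20713747  0.028     ]
 [ 0.43178531 -0.01005798  0.028     ]
 [ 0.74374515 -0.03238888  0.028     ]
 [ 0.72757554 -0.22267928  0.028     ]]
[[ 0.4964863  -0.13502763  0.048     ]
 [ 0.65991237 -0.1862512   0.048     ]
 [ 0.46920783 -0.1076281   0.048     ]]
```

View pics/top0c.png

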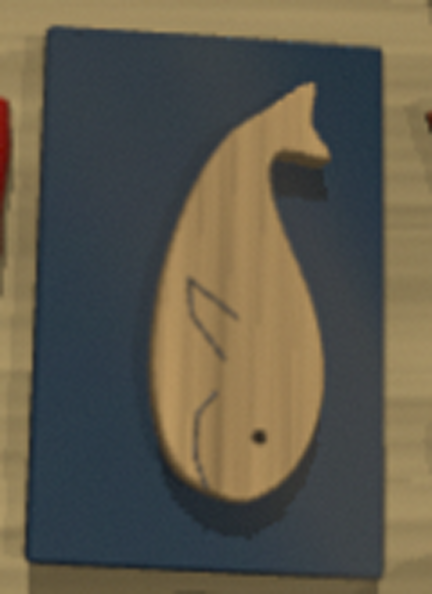

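View pics/scene0c.png

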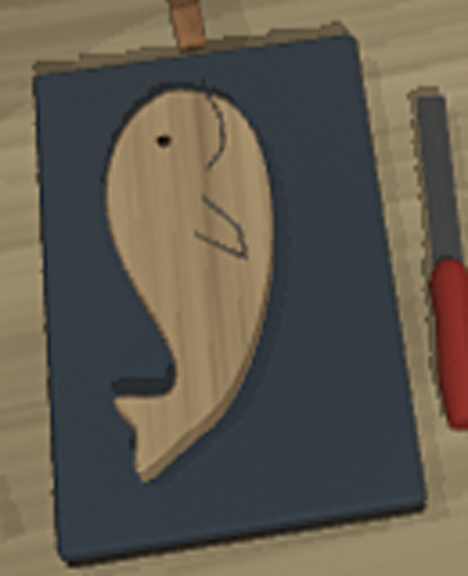

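```bash
cat > seg.py <<'E'
from h import *
def contour(n,box):
    f=load(n); im=f['pixels'].astype(int); x0,y0,x1,y1=box
    k=4; sub=cv2.resize(f['pixels'][y0:y1,x0:x1],None,fx=k,fy=k,interpolation=cv2.INTER_CUBIC).astype(int)
    d=cv2.GaussianBlur((sub[:,:,0]-sub[:,:,2]).astype(np.float32),(0,0),1.5)
    m=(d>8).astype(np.uint8)
    cs,_=cv2.findContours(m,cv2.RETR_EXTERNAL,cv2.CHAIN_APPROX_NONE)
    c=max(cs,key=cv2.contourArea)[:,0,:]
    return f,(c+.5)/k-.5+[x0,y0],m,sub
E
python3 - <<'E'
from seg import *
for n,b in (('top0',(348,135,432,265)),('scene0',(196,170,266,292))):
    f,c,m,sub=contour(n,b)
    w=pix2w(f,c,.048)[:,:2]
    print(n,len(c),w.min(0),w.max(0),cv2.minAreaRect((w*1000).astype(np.float32)))
    np.save(f'pics/{n}_w.npy',w)
    v=sub[:,:,::-1].astype(np.uint8).copy(); cc=((c-[b[0],b[1]])*4).astype(int)
    cv2.polylines(v,[cc.reshape(-1,1,2)],True,(0,0,255),1); cv2.imwrite(f'pics/{n}_seg.png',v)
a=np.load('pics/top0_w.npy');b=np.load('pics/scene0_w.npy')
v=np.full((600,400,3),255,np.uint8)
for w,col in ((a,(255,0,0)),(b,(0,0,255))):
    p=np.c_[(w[:,1]+.23)*2200,600-(w[:,0]-.44)*2200].astype(int)
    cv2.polylines(v,[p.reshape(-1,1,2)],True,col,1)
cv2.imwrite('pics/ov.png',v)
E
cd pics; python3 -c "
import cv2,numpy as np
a=[cv2.imread(x) for x in('top0_seg.png','scene0_seg.png','ov.png')]
h=600
print([i.shape for i in a])
a=[np.pad(i,((0,h-i.shape[0]),(0,0),(0,0))) for i in a]
i=np.hstack(a);cv2.imwrite('cmb.png',cv2.resize(i,None,fx=800/i.shape[1],fy=800/i.shape[1]) if i.shape[1]>800 else i)"
```

```text
top0 1101 [ 0.46145921 -0.18282283] [ 0.697518   -0.07558745] ((580.9512329101562, -128.113525390625), (98.0124740600586, 239.60092163085938), 85.67604064941406)
scene0 1010 [ 0.46257586 -0.18567073] [ 0.70562732 -0.08081206] ((585.4822387695312, -132.0159149169922), (96.08378601074219, 245.94984436035156), 85.62906646728516)
[(520, 336, 3), (488, 280, 3), (600, 400, 3)]
```

View pics/cmb.png

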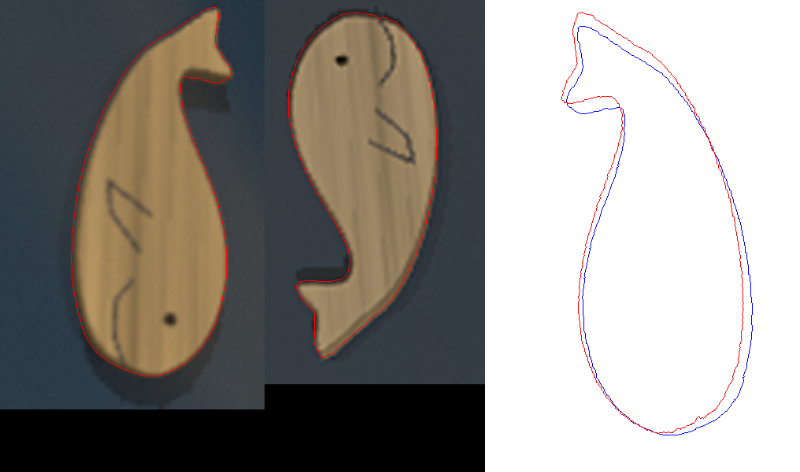

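```bash
cat > path.py <<'E'
from h import *
from scipy.interpolate import splprep,splev
def back(w,th):
    ax=np.array([-np.cos(th),-np.sin(th)]); ay=np.array([-ax[1],ax[0]])
    w=w[::1]
    pu=w@ax; pv=w@ay
    c=(w*10000).astype(np.int32).reshape(-1,1,2)
    d=cv2.convexityDefects(c,cv2.convexHull(c,returnPoints=False))[:,0]
    iN=d[d[:,3].argmax(),2]; iS=pu.argmax()
    a=np.roll(w,-iS,0); j=(iN-iS)%len(w)
    s1=a[:j+1]; s2=np.vstack([a[j:],a[:1]])[::-1]
    s=max((s1,s2),key=lambda s:(s@ay).mean())
    tck,_=splprep(s.T,s=len(s)*0.0004**2*2); t=np.array(splev(np.linspace(0,1,400),tck)).T
    return t,ax,ay
def edge(names,dth):
    E=[]
    for n,th in zip(names,dth):
        t,ax,ay=back(np.load(f'pics/{n}_w.npy'),th); E.append(t)
    return E
E
python3 - <<'E'
from path import *
th=np.radians(-4.32)  # axis: from 85.67 rect
E=edge(('top0','scene0'),(th,th))
for e in E: 
    L=np.r_[0,np.cumsum(np.hypot(*np.diff(e,axis=0).T))]; print(L[-1],e[0],e[-1],e[[100,200,300]])
e=(E[0]+E[1])/2
tan=np.gradient(e,axis=0); tan/=np.linalg.norm(tan,axis=1)[:,None]
nrm=np.c_[-tan[:,1],tan[:,0]]
if ((e.mean(0)+nrm[200]*.01)-e.mean(0))[1]<0: nrm=-nrm
p=e+.004*nrm
L=np.r_[0,np.cumsum(np.hypot(*np.diff(p,axis=0).T))]
np.save('path.npy',p); np.save('edge.npy',e)
print(L[-1]); 
for s in np.arange(L[-1],-.001,-.016): print(round(s,3),[np.round(np.interp(s,L,p[:,i]),4) for i in(0,1)])
o=load('top0')['pixels'][:,:,::-1].copy(); f=load('top0')
big=cv2.resize(o[130:270,345:440],None,fx=4,fy=4,interpolation=cv2.INTER_CUBIC)
q=w2pix(f,np.c_[p,np.full(len(p),.048)]); q=((q-[345,130]+.5)*4).astype(int)
cv2.polylines(big,[q.reshape(-1,1,2)],False,(0,0,255),1)
o=load('scene0')['pixels'][:,:,::-1].copy(); f=load('scene0')
big2=cv2.resize(o[160:300,185:280],None,fx=4,fy=4,interpolation=cv2.INTER_CUBIC)
q=w2pix(f,np.c_[p,np.full(len(p),.048)]); q=((q-[185,160]+.5)*4).astype(int)
cv2.polylines(big2,[q.reshape(-1,1,2)],False,(0,0,255),1)
cv2.imwrite('pics/po.png',np.hstack([big,big2]))
E
```

```text
0.2172977853607663 [ 0.45986263 -0.11781219] [ 0.64606066 -0.14814869] [[ 0.48951521 -0.16226291]
 [ 0.5429208  -0.17329924]
 [ 0.59552743 -0.16089678]]
0.21273543459160943 [ 0.46096032 -0.12212756] [ 0.64433799 -0.14929832] [[ 0.49086383 -0.1645081 ]
 [ 0.54258669 -0.17574825]
 [ 0.59514352 -0.16468417]]
0.2086645474152867
0.209 [np.float64(0.6446), np.float64(-0.1448)]
0.193 [np.float64(0.6289), np.float64(-0.1481)]
0.177 [np.float64(0.6136), np.float64(-0.1526)]
0.161 [np.float64(0.5984), np.float64(-0.1576)]
0.145 [np.float64(0.5831), np.float64(-0.1625)]
0.129 [np.float64(0.5677), np.float64(-0.1667)]
0.113 [np.float64(0.552), np.float64(-0.1697)]
0.097 [np.float64(0.536), np.float64(-0.1707)]
0.081 [np.float64(0.5201), np.float64(-0.1694)]
0.065 [np.float64(0.5046), np.float64(-0.1655)]
0.049 [np.float64(0.4902), np.float64(-0.1587)]
0.033 [np.float64(0.4778), np.float64(-0.1486)]
0.017 [np.float64(0.469), np.float64(-0.1353)]
0.001 [np.float64(0.4645), np.float64(-0.12)]
```

View pics/po.png

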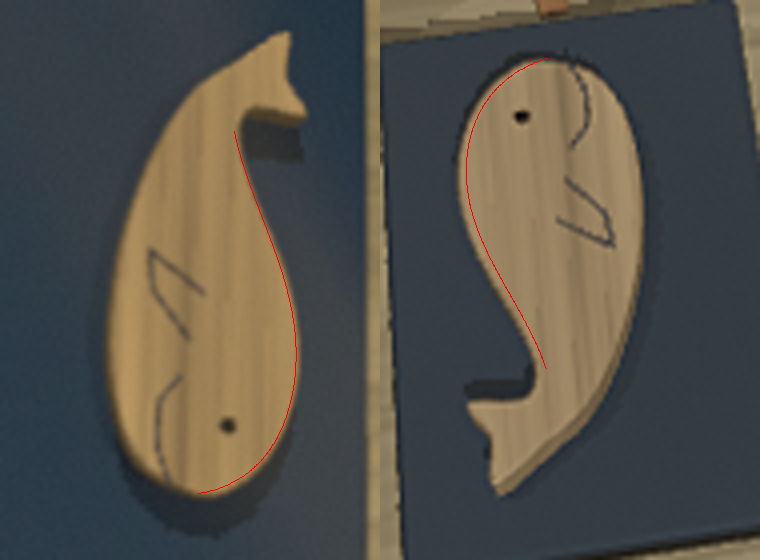

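jog_arm:
  increments:
    - {"x": -3.9,"y": -4.5,"wz": -9,"claw": 0}
    - {"x": -7.8,"y": -9.1,"wz": -18,"claw": 0}
    - {"x": -11.7,"y": -13.7,"wz": -27,"claw": 0}
    - {"x": -15.6,"y": -18.2,"wz": -36,"claw": 0}
    - {"x": -19.5,"y": -22.8,"wz": -45,"claw": 0}
    - {"x": -23.4,"y": -27.3,"wz": -54,"claw": 0}
    - {"x": -27.4,"y": -31.9,"wz": -63.9,"claw": 0}
    - {"x": -31.3,"y": -36.5,"wz": -63.9,"claw": 0}
    - {"x": -31.3,"y": -36.5,"wz": -63.9,"claw": 0}
    - {"x": -31.3,"y": -36.5,"wz": -63.9,"claw": 0}
  squeeze: 20

```text
schema error: expected keys wx, wy, wz, x, y, z, claw
```

jog_arm:
  increments:
    - {"x": -3.9,"y": -4.5,"z": 0,"wx": 0,"wy": 0,"wz": -9,"claw": 0}
    - {"x": -7.8,"y": -9.1,"z": 0,"wx": 0,"wy": 0,"wz": -18,"claw": 0}
    - {"x": -11.7,"y": -13.7,"z": 0,"wx": 0,"wy": 0,"wz": -27,"claw": 0}
    - {"x": -15.6,"y": -18.2,"z": 0,"wx": 0,"wy": 0,"wz": -36,"claw": 0}
    - {"x": -19.5,"y": -22.8,"z": 0,"wx": 0,"wy": 0,"wz": -45,"claw": 0}
    - {"x": -23.4,"y": -27.3,"z": 0,"wx": 0,"wy": 0,"wz": -54,"claw": 0}
    - {"x": -27.4,"y": -31.9,"z": 0,"wx": 0,"wy": 0,"wz": -63.9,"claw": 0}
    - {"x": -31.3,"y": -36.5,"z": 0,"wx": 0,"wy": 0,"wz": -63.9,"claw": 0}
    - {"x": -31.3,"y": -36.5,"z": 0,"wx": 0,"wy": 0,"wz": -63.9,"claw": 0}
    - {"x": -31.3,"y": -36.5,"z": 0,"wx": 0,"wy": 0,"wz": -63.9,"claw": 0}
  squeeze: 20

```text
clock: 1.35
position: [0.4645, -0.1199, 0.2309]
tool_rot: [-3.141, 0.001, -0.001]
force: [0.4, -0.1, 0.9]
grip_width: 0.0
```

Run:
```python
from h import *
f=bot.grab_frame("wrist"); save(f,"wrist1"); print({k:v for k,v in f.items() if k!='pixels'})
fs=[]
for i in range(6):
    o=bot.observe(); fs.append(o['force']); bot.grab_frame("wrist") if i<5 else 0
print(np.round(fs,2),o['position'],o['tool_rot'])
```

```text
{'fov_y': 59.861114336127194, 'cx': 321.5933972537674, 'cy': 200.25961532696124, 'k1': 0.0016637510853110538, 'origin': array([ 0.46487327, -0.0551019 ,  0.37258876]), 'orientation': array([2.88056931e+00, 2.81966739e-04, 8.38054927e-04])}
[[-0.08 -0.1  -0.14]
 [-0.24  0.04  0.04]
 [-0.48  1.29  0.36]
 [ 0.63 -0.31 -0.47]
 [ 0.51  0.84 -0.01]
 [-1.47  0.19  0.39]] [ 0.46456901 -0.12041385  0.23105135] [-3.14079147e+00  6.06357479e-04 -2.17486674e-03]
```

View pics/wrist1.png

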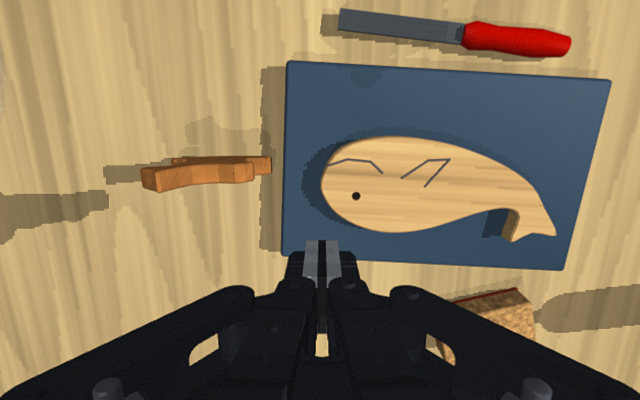

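Run:
```python
from seg import *
from path import *
b=(300,120,580,255)
f,c,m,sub=contour('wrist1',b)
w=pix2w(f,c,.048)[:,:2]; print(cv2.minAreaRect((w*1000).astype(np.float32)))
np.save('pics/wrist1_w.npy',w)
th=np.radians(-4.32)
E=edge(('top0','scene0','wrist1'),(th,)*3)
for e in E:
    L=np.r_[0,np.cumsum(np.hypot(*np.diff(e,axis=0).T))]; print(L[-1],e[0],e[-1])
    # y of edge at given x
    print([round(float(np.interp(x,e[:,0],e[:,1])),4) for x in (.47,.48,.5,.52,.54,.56,.58,.6,.62,.64)])
p=np.load('path.npy')
big=cv2.resize(f['pixels'][120:255,300:580,::-1],None,fx=2.8,fy=2.8,interpolation=cv2.INTER_CUBIC)
q=w2pix(f,np.c_[p,np.full(len(p),.048)]); q=((q-[300,120]+.5)*2.8).astype(int)
cv2.polylines(big,[q.reshape(-1,1,2)],False,(0,0,255),1)
cv2.imwrite('pics/wo.png',big)
print(pix2w(f,[[270,158],[270,172],[252,180]],.097),pix2w(f,[[270,158]],.06), pix2w(f,[[356,196]],.048))
```

```text
((581.84130859375, -131.10971069335938), (95.24411010742188, 237.87246704101562), 85.54086303710938)
0.2172977853607663 [ 0.45986263 -0.11781219] [ 0.64606066 -0.14814869]
[-0.1449, -0.1557, -0.1672, -0.1724, -0.1734, -0.171, -0.1659, -0.1594, -0.1532, -0.1488]
0.21273543459160943 [ 0.46096032 -0.12212756] [ 0.64433799 -0.14929832]
[-0.1453, -0.1568, -0.1689, -0.1744, -0.1758, -0.1739, -0.1693, -0.1631, -0.1563, -0.1504]
0.20806141429921565 [ 0.4610624  -0.12191336] [ 0.64068877 -0.14855145]
[-0.1439, -0.1556, -0.1679, -0.1733, -0.1745, -0.1722, -0.1672, -0.1607, -0.1539, -0.1487]
[[ 0.42379647 -0.09396708  0.097     ]
 [ 0.42337306 -0.10524648  0.097     ]
 [ 0.40857409 -0.11181293  0.097     ]] [[ 0.41828158 -0.09918504  0.06      ]] [[ 0.49801694 -0.13752503  0.048     ]]
```

View pics/wo.png

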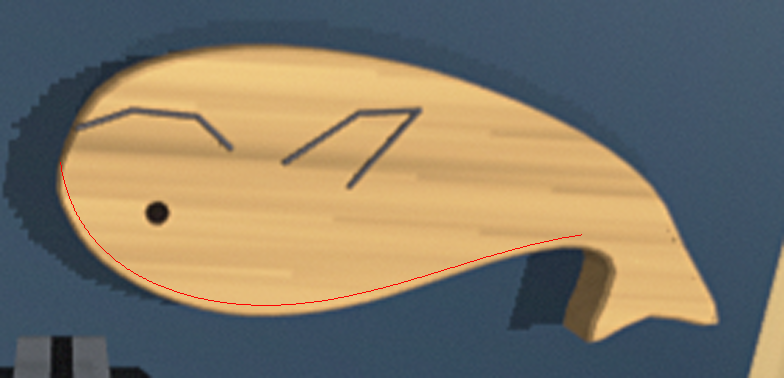

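jog_arm:
  increments:
    - {"x": 0,"y": 0,"z": 5,"wx": 0,"wy": 0,"wz": 0,"claw": 0}
    - {"x": 0,"y": 0,"z": 10,"wx": 0,"wy": 0,"wz": 0,"claw": 0}
    - {"x": 0,"y": 0,"z": 14,"wx": 0,"wy": 0,"wz": 0,"claw": 0}
    - {"x": 0,"y": 0,"z": 16.5,"wx": 0,"wy": 0,"wz": 0,"claw": 0}
    - {"x": 0,"y": 0,"z": 17.6,"wx": 0,"wy": 0,"wz": 0,"claw": 0}
    - {"x": 0,"y": 0,"z": 17.8,"wx": 0,"wy": 0,"wz": 0,"claw": 0}
    - {"x": 0,"y": 0,"z": 17.8,"wx": 0,"wy": 0,"wz": 0,"claw": 0}

```text
clock: 2.52
position: [0.4649, -0.1205, 0.0538]
tool_rot: [-3.141, -0.0, -0.002]
force: [-0.6, -0.7, 0.7]
grip_width: 0.0002
```

```bash
cat >> h.py <<'E'
def ff(n=6):
    fs=[]
    for i in range(n):
        f=bot.grab_frame("wrist"); o=bot.observe(); fs.append(o['force'])
    print('F',np.round(np.mean(fs,0),2),'sd',np.round(np.std(fs,0),2),'pos',np.round(o['position'],4),'rot',np.round(o['tool_rot'],4),o['clock'])
    return f
E
python3 - <<'E'
from h import *
f=ff(); save(f,'wrist2'); f=bot.grab_frame('scene'); save(f,'scene2'); crop('scene2',170,60,320,260,3,'scene2c')
E
```

```text
F [-0.4  -0.12  0.16] sd [0.47 0.46 0.47] pos [ 0.4647 -0.1204  0.0535] rot [-3.1411e+00 -1.0000e-04 -2.2000e-03] 2.825
```

View pics/wrist2.png

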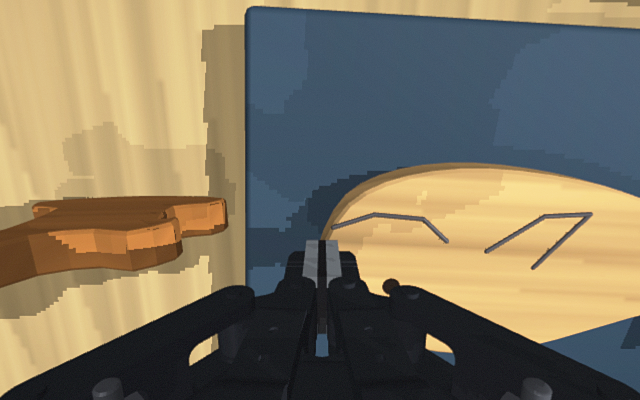

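View pics/scene2c.png

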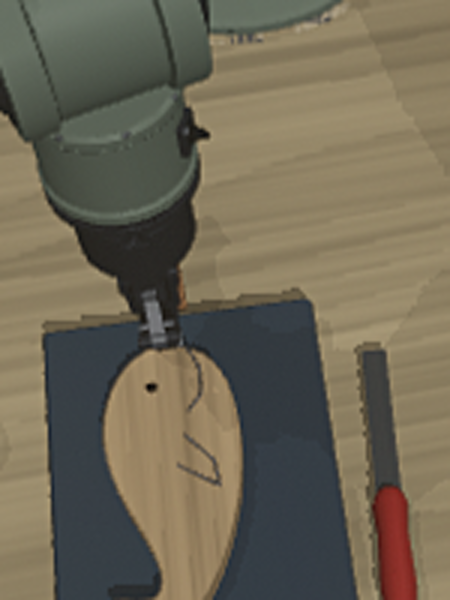

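jog_arm:
  increments:
    - {"x": 0,"y": 0,"z": 0.2,"wx": 0,"wy": 0,"wz": 0,"claw": 0}
    - {"x": 0,"y": 0,"z": 0.4,"wx": 0,"wy": 0,"wz": 0,"claw": 0}
    - {"x": 0,"y": 0,"z": 0.52,"wx": 0,"wy": 0,"wz": 0,"claw": 0}
    - {"x": 0,"y": 0,"z": 0.57,"wx": 0,"wy": 0,"wz": 0,"claw": 0}
    - {"x": 0,"y": 0,"z": 0.57,"wx": 0,"wy": 0,"wz": 0,"claw": 0}

```text
clock: 3.5
position: [0.4646, -0.1203, 0.0477]
tool_rot: [-3.141, 0.0, -0.002]
force: [-1.1, -0.4, 2.8]
grip_width: -0.0001
```

Run:
```python
from h import *
ff()
```

```text
F [-1.03  0.36  1.94] sd [0.56 0.52 0.37] pos [ 0.4646 -0.1204  0.0477] rot [-3.141e+00  2.000e-04 -2.200e-03] 3.8
```

```bash
cat > nxt.py <<'E'
from h import *
import sys
def run():
    p=np.load('path.npy'); d=p[-1]-p[-15]; d/=np.linalg.norm(d)
    p=np.vstack([p,p[-1]+d*np.linspace(.0005,.012,24)[:,None]])
    L=np.r_[0,np.cumsum(np.hypot(*np.diff(p,axis=0).T))]
    ff(4); o=bot.observe(); pos=o['position']; R=Rn.from_euler('xyz',o['tool_rot']).as_matrix()
    i=np.argmin(np.linalg.norm(p-pos[:2],axis=1)); s0=L[i]
    print('s',s0,'off mm',1000*np.linalg.norm(p[i]-pos[:2]),'L',L[-1])
    for k in range(1,11):
        s=min(s0+.005*k,.216); t=np.array([np.interp(s,L,p[:,0]),np.interp(s,L,p[:,1]),pos[2]])
        print(round(s,4),np.round((R.T@(t-pos))*100,2))
run()
E
python3 nxt.py
```

```text
F [-1.31  0.71  2.29] sd [0.45 0.41 0.58] pos [ 0.4645 -0.1203  0.0477] rot [-3.141e+00  2.000e-04 -2.200e-03] 4.0
s 0.001188315179401309 off mm 0.20517956308609744 L 0.2206645474152865
0.0062 [ 0.1   0.51 -0.  ]
0.0112 [ 0.25  0.99 -0.  ]
0.0162 [ 0.43  1.45 -0.  ]
0.0212 [ 0.66  1.9  -0.  ]
0.0262 [ 0.93  2.32 -0.  ]
0.0312 [ 1.24  2.71 -0.  ]
0.0362 [ 1.58  3.07 -0.  ]
0.0412 [ 1.96  3.4  -0.  ]
0.0462 [ 2.36  3.7  -0.  ]
0.0512 [ 2.79  3.96 -0.  ]
```

jog_arm:
  increments:
    - {"x": 0.1,"y": 0.51,"z": 0.01,"wx": 0,"wy": 0,"wz": 0,"claw": 0}
    - {"x": 0.25,"y": 0.99,"z": 0.01,"wx": 0,"wy": 0,"wz": 0,"claw": 0}
    - {"x": 0.43,"y": 1.45,"z": 0.01,"wx": 0,"wy": 0,"wz": 0,"claw": 0}
    - {"x": 0.66,"y": 1.9,"z": 0.01,"wx": 0,"wy": 0,"wz": 0,"claw": 0}

```text
clock: 4.5
position: [0.4712, -0.1398, 0.0476]
tool_rot: [-3.141, 0.0, -0.002]
force: [-1.0, 2.0, 2.4]
grip_width: -0.0001
```

```bash
python3 nxt.py
python3 - <<'E'
from h import *
f=bot.grab_frame('scene'); save(f,'scene3'); crop('scene3',170,130,310,310,3.3,'scene3c')
E
```

```text
F [ 0.2  -1.01  2.35] sd [0.13 0.54 0.49] pos [ 0.4713 -0.1397  0.0476] rot [-3.1412e+00 -3.0000e-04 -2.6000e-03] 4.7
s 0.021525307472621193 off mm 0.11072766911783982 L 0.2206645474152865
0.0265 [ 0.27  0.41 -0.  ]
0.0315 [ 0.58  0.8  -0.  ]
0.0365 [ 0.93  1.16 -0.  ]
0.0415 [ 1.3   1.49 -0.  ]
0.0465 [ 1.71  1.78 -0.  ]
0.0515 [ 2.14  2.04 -0.  ]
0.0565 [ 2.58  2.27 -0.  ]
0.0615 [ 3.04  2.46 -0.  ]
0.0665 [ 3.51  2.63 -0.  ]
0.0715 [3.99 2.77 0.  ]
```

View pics/scene3c.png

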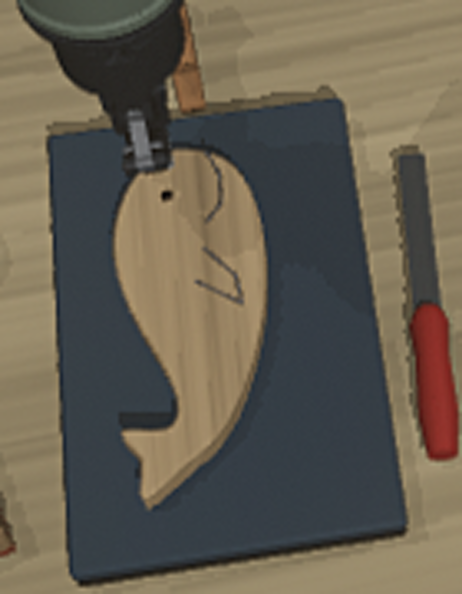

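jog_arm:
  increments:
    - {"x": 0.27,"y": 0.41,"z": 0,"wx": 0,"wy": 0,"wz": 0,"claw": 0}
    - {"x": 0.58,"y": 0.8,"z": 0,"wx": 0,"wy": 0,"wz": 0,"claw": 0}
    - {"x": 0.93,"y": 1.16,"z": 0,"wx": 0,"wy": 0,"wz": 0,"claw": 0}
    - {"x": 1.3,"y": 1.49,"z": 0,"wx": 0,"wy": 0,"wz": 0,"claw": 0}
    - {"x": 1.71,"y": 1.78,"z": 0,"wx": 0,"wy": 0,"wz": 0,"claw": 0}
    - {"x": 2.14,"y": 2.04,"z": 0,"wx": 0,"wy": 0,"wz": 0,"claw": 0}
    - {"x": 2.58,"y": 2.27,"z": 0,"wx": 0,"wy": 0,"wz": 0,"claw": 0}
    - {"x": 3.04,"y": 2.46,"z": 0,"wx": 0,"wy": 0,"wz": 0,"claw": 0}

```text
clock: 5.75
position: [0.5019, -0.1644, 0.0476]
tool_rot: [-3.141, -0.0, -0.002]
force: [-2.0, 0.3, 2.7]
grip_width: 0.0001
```

```bash
python3 nxt.py
```

```text
F [ 1.12 -0.68  2.02] sd [0.69 0.4  0.42] pos [ 0.502  -0.1643  0.0477] rot [-3.1413e+00 -1.0000e-03 -2.4000e-03] 5.95
s 0.06159692331776331 off mm 0.3286934302371668 L 0.2206645474152865
0.0666 [0.44 0.18 0.  ]
0.0716 [0.92 0.32 0.  ]
0.0766 [1.41 0.43 0.  ]
0.0816 [1.9  0.51 0.  ]
0.0866 [2.4  0.58 0.  ]
0.0916 [2.9  0.61 0.  ]
0.0966 [3.4  0.63 0.  ]
0.1016 [3.9  0.62 0.  ]
0.1066 [4.4  0.59 0.  ]
0.1116 [4.89 0.54 0.  ]
```

jog_arm:
  increments:
    - {"x": 0.44,"y": 0.18,"z": 0.01,"wx": 0,"wy": 0,"wz": 0,"claw": 0}
    - {"x": 0.92,"y": 0.32,"z": 0.01,"wx": 0,"wy": 0,"wz": 0,"claw": 0}
    - {"x": 1.41,"y": 0.43,"z": 0.01,"wx": 0,"wy": 0,"wz": 0,"claw": 0}
    - {"x": 1.9,"y": 0.51,"z": 0.01,"wx": 0,"wy": 0,"wz": 0,"claw": 0}
    - {"x": 2.4,"y": 0.58,"z": 0.01,"wx": 0,"wy": 0,"wz": 0,"claw": 0}
    - {"x": 2.9,"y": 0.61,"z": 0.01,"wx": 0,"wy": 0,"wz": 0,"claw": 0}
    - {"x": 3.4,"y": 0.63,"z": 0.01,"wx": 0,"wy": 0,"wz": 0,"claw": 0}
    - {"x": 3.9,"y": 0.62,"z": 0.01,"wx": 0,"wy": 0,"wz": 0,"claw": 0}
    - {"x": 4.4,"y": 0.59,"z": 0.01,"wx": 0,"wy": 0,"wz": 0,"claw": 0}
    - {"x": 4.89,"y": 0.54,"z": 0.01,"wx": 0,"wy": 0,"wz": 0,"claw": 0}

```text
clock: 7.2
position: [0.5512, -0.1698, 0.0476]
tool_rot: [-3.141, -0.001, -0.003]
force: [-2.0, 0.5, 1.6]
grip_width: -0.0005
```

```bash
python3 nxt.py;  python3 - <<'E'
from h import *
f=bot.grab_frame('scene'); save(f,'scene4'); crop('scene4',170,130,310,310,3.3,'scene4c')
E
```

```text
F [0.95 0.07 2.65] sd [0.31 0.96 0.33] pos [ 0.5514 -0.1697  0.0477] rot [-3.1412e+00 -1.9000e-03 -2.3000e-03] 7.4
s 0.11212758662168065 off mm 0.10447516909074508 L 0.2206645474152865
0.1171 [ 0.5  -0.07  0.  ]
0.1221 [ 1.   -0.16  0.  ]
0.1271 [ 1.49 -0.27  0.  ]
0.1321 [ 1.97 -0.39  0.  ]
0.1371 [ 2.45 -0.52  0.  ]
0.1421 [ 2.93 -0.66  0.01]
0.1471 [ 3.41 -0.8   0.01]
0.1521 [ 3.89 -0.96  0.01]
0.1571 [ 4.36 -1.11  0.01]
0.1621 [ 4.84 -1.27  0.01]
```

View pics/scene4c.png

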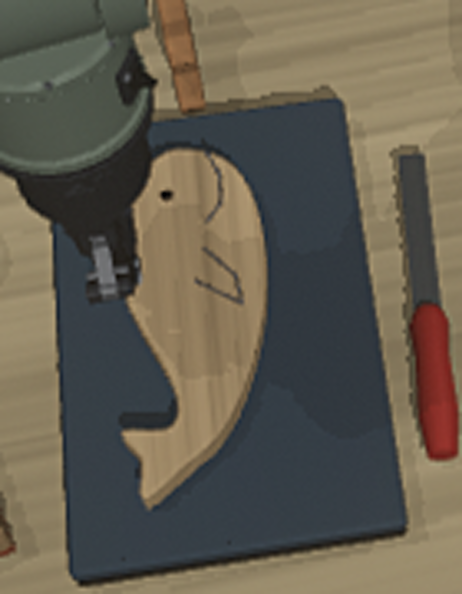

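jog_arm:
  increments:
    - {"x": 0.5,"y": -0.07,"z": 0,"wx": 0,"wy": 0,"wz": 0,"claw": 0}
    - {"x": 1.0,"y": -0.16,"z": 0,"wx": 0,"wy": 0,"wz": 0,"claw": 0}
    - {"x": 1.49,"y": -0.27,"z": 0,"wx": 0,"wy": 0,"wz": 0,"claw": 0}
    - {"x": 1.97,"y": -0.39,"z": 0.01,"wx": 0,"wy": 0,"wz": 0,"claw": 0}
    - {"x": 2.45,"y": -0.52,"z": 0.01,"wx": 0,"wy": 0,"wz": 0,"claw": 0}
    - {"x": 2.93,"y": -0.66,"z": 0.01,"wx": 0,"wy": 0,"wz": 0,"claw": 0}
    - {"x": 3.41,"y": -0.8,"z": 0.01,"wx": 0,"wy": 0,"wz": 0,"claw": 0}
    - {"x": 3.89,"y": -0.96,"z": 0.01,"wx": 0,"wy": 0,"wz": 0,"claw": 0}
    - {"x": 4.36,"y": -1.11,"z": 0.01,"wx": 0,"wy": 0,"wz": 0,"claw": 0}
    - {"x": 4.84,"y": -1.27,"z": 0.01,"wx": 0,"wy": 0,"wz": 0,"claw": 0}

```text
clock: 8.7
position: [0.6, -0.1571, 0.0477]
tool_rot: [-3.141, -0.002, -0.002]
force: [-1.2, -1.0, 1.8]
grip_width: 0.0003
```

```bash
python3 nxt.py
```

```text
F [0.53 0.4  2.46] sd [0.62 0.81 0.17] pos [ 0.6001 -0.1569  0.0479] rot [-3.141e+00 -2.700e-03 -2.100e-03] 8.9
s 0.16256216101537943 off mm 0.05581313406906592 L 0.2206645474152865
0.1676 [ 0.48 -0.16  0.  ]
0.1726 [ 0.95 -0.31  0.  ]
0.1776 [ 1.43 -0.47  0.  ]
0.1826 [ 1.91 -0.62  0.01]
0.1876 [ 2.39 -0.76  0.01]
0.1926 [ 2.87 -0.89  0.01]
0.1976 [ 3.35 -1.01  0.01]
0.2026 [ 3.84 -1.12  0.01]
0.2076 [ 4.33 -1.21  0.01]
0.2126 [ 4.83 -1.3   0.01]
```

jog_arm:
  increments:
    - {"x": 0.48,"y": -0.16,"z": 0.01,"wx": 0,"wy": 0,"wz": 0,"claw": 0}
    - {"x": 0.95,"y": -0.31,"z": 0.01,"wx": 0,"wy": 0,"wz": 0,"claw": 0}
    - {"x": 1.43,"y": -0.47,"z": 0.01,"wx": 0,"wy": 0,"wz": 0,"claw": 0}
    - {"x": 1.91,"y": -0.62,"z": 0.02,"wx": 0,"wy": 0,"wz": 0,"claw": 0}
    - {"x": 2.39,"y": -0.76,"z": 0.02,"wx": 0,"wy": 0,"wz": 0,"claw": 0}
    - {"x": 2.87,"y": -0.89,"z": 0.02,"wx": 0,"wy": 0,"wz": 0,"claw": 0}
    - {"x": 3.35,"y": -1.01,"z": 0.02,"wx": 0,"wy": 0,"wz": 0,"claw": 0}
    - {"x": 3.84,"y": -1.12,"z": 0.02,"wx": 0,"wy": 0,"wz": 0,"claw": 0}
    - {"x": 4.33,"y": -1.21,"z": 0.02,"wx": 0,"wy": 0,"wz": 0,"claw": 0}
    - {"x": 4.83,"y": -1.3,"z": 0.02,"wx": 0,"wy": 0,"wz": 0,"claw": 0}

```text
clock: 10.15
position: [0.6488, -0.144, 0.0478]
tool_rot: [-3.141, -0.003, -0.002]
force: [-2.5, -0.0, 2.1]
grip_width: -0.0001
```

```bash
python3 nxt.py;  python3 - <<'E'
from h import *
f=bot.grab_frame('wrist'); save(f,'wrist5')
f=bot.grab_frame('scene'); save(f,'scene5'); crop('scene5',170,130,310,310,3.3,'scene5c')
E
```

```text
F [0.7  0.16 1.88] sd [1.01 0.71 0.32] pos [ 0.6489 -0.1439  0.0479] rot [-3.1409e+00 -3.5000e-03 -2.0000e-03] 10.35
s 0.2131645474152866 off mm 0.13425530385556986 L 0.2206645474152865
0.216 [ 0.29 -0.05  0.  ]
0.216 [ 0.29 -0.05  0.  ]
0.216 [ 0.29 -0.05  0.  ]
0.216 [ 0.29 -0.05  0.  ]
0.216 [ 0.29 -0.05  0.  ]
0.216 [ 0.29 -0.05  0.  ]
0.216 [ 0.29 -0.05  0.  ]
0.216 [ 0.29 -0.05  0.  ]
0.216 [ 0.29 -0.05  0.  ]
0.216 [ 0.29 -0.05  0.  ]
```

View pics/scene5c.png

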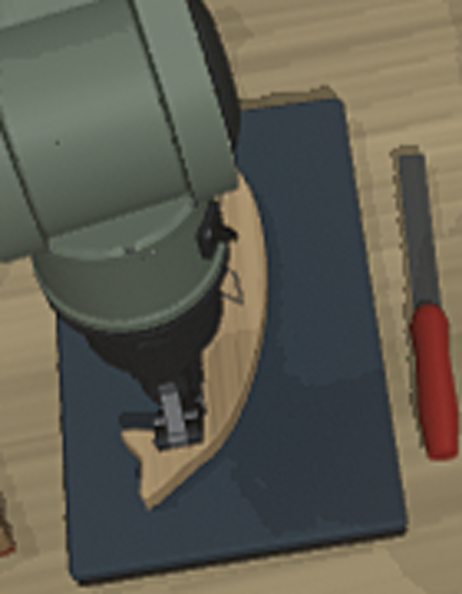

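View pics/wrist5.png

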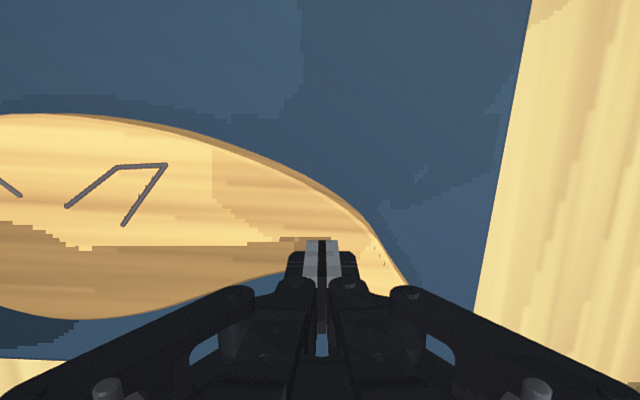

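jog_arm:
  increments:
    - {"x": 0,"y": 0,"z": -0.5,"wx": 0,"wy": 0,"wz": 0,"claw": 0}
    - {"x": 0,"y": 0,"z": -3,"wx": 0,"wy": 0,"wz": 0,"claw": 0}
    - {"x": 0,"y": 0,"z": -7,"wx": 0,"wy": 0,"wz": 0,"claw": 0}
    - {"x": 0,"y": 0,"z": -11,"wx": 0,"wy": 0,"wz": 0,"claw": 0}
    - {"x": 0,"y": 0,"z": -15,"wx": 0,"wy": 0,"wz": 0,"claw": 0}
    - {"x": 0,"y": 0,"z": -18,"wx": 0,"wy": 0,"wz": 0,"claw": 0}
    - {"x": 0,"y": 0,"z": -18,"wx": 0,"wy": 0,"wz": 0,"claw": 0}
    - {"x": 0,"y": 0,"z": -18,"wx": 0,"wy": 0,"wz": 0,"claw": 0}

```text
clock: 11.45
position: [0.6476, -0.1442, 0.2275]
tool_rot: [-3.141, -0.002, -0.002]
force: [0.3, -0.3, 0.3]
grip_width: -0.0001
```

Run:
```python
from seg import *
f=ff(3); save(f,'wrist6'); f=bot.grab_frame('scene'); save(f,'scene6')
a=load('scene0')['pixels'];b=load('scene6')['pixels']
cv2.imwrite('pics/cmp.png',np.vstack([np.hstack([x[130:320,110:320,::-1] for x in (a,b)])]).repeat(2,0).repeat(2,1)[:600,:800])
```

```text
F [-0.16 -0.2  -0.43] sd [0.76 0.41 0.51] pos [ 0.6476 -0.1441  0.227 ] rot [-3.1407e+00 -1.8000e-03 -2.0000e-03] 11.6
```

View pics/cmp.png

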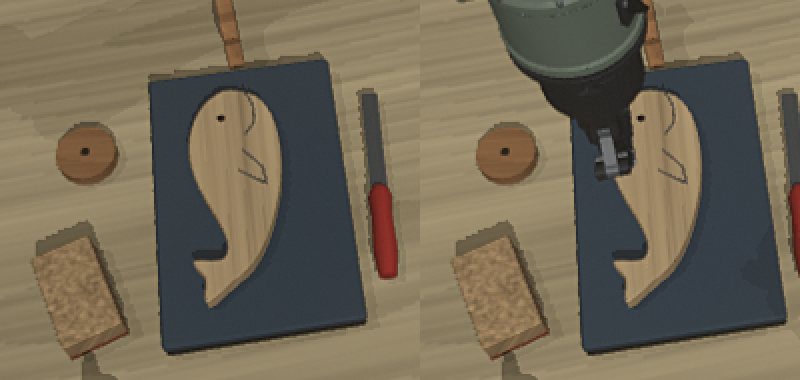

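View pics/wrist6.png

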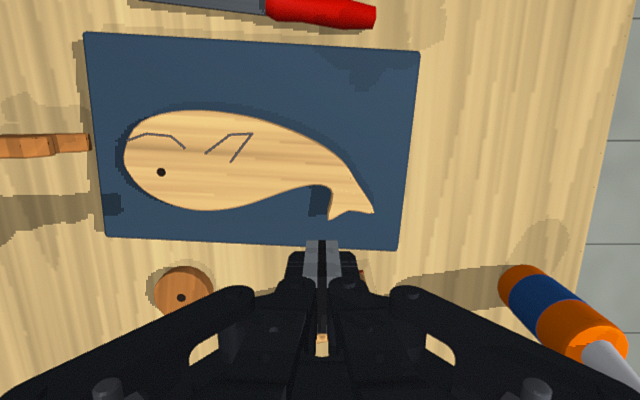

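Whale eye, tail tip, wheel and block sit at the same pixels before and after, offset only by the 420-pixel panel width. The gripper is well clear, so I am handing in.

Run:
```python
from h import *
f=load('wrist6'); print(pix2w(f,[[161,172]],.048))
print(bot.job_done())
```

```text
[[ 0.49838692 -0.13740101  0.048     ]]
the job is handed in; nothing more can be done
None
```

I ran the closed fingertips, pointing down, along the whale's back edge from the snout to just past the root of the tail. I then lifted 18 cm clear and handed the job in at about 11.6 s.

- **Path:** I kept to a line 4 mm in from the sawn edge, measured from the top and scene cameras. At every stop the fingertip was within 0.4 mm of that line. The wrist camera later put the edge within about 2 mm of the other two.
- **Touch:** Upward force averaged about 1.9 to 2.7 N at each stop, with readings varying by about 0.2 to 0.6 N. The fingertip stayed at 47.6 to 47.9 mm throughout. Sideways readings reached about 2.5 N while sliding.
- **Whale:** The eye measured (0.498, -0.1375) before and (0.498, -0.1374) after, so it moved less than about 1 mm, and the tail tip is unchanged in the pictures.
- **Other objects:** The wheel and sanding block look unmoved. The final scene view showed the horse and file only partly, and I saw no change in them. After the lift the measured force was back to zero within noise.

No check failed. The two cameras used for the path differed by 2 to 4 mm on the edge position, so I used their average. Contact was read only at the stops and the end of each slide, not continuously.

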